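# Post a used coffee capsule through the caddy's sprung flap

### The arm

A 7-joint arm with a two-finger parallel gripper is mounted at the origin on a cart in front of the work surface, level with it; the furniture and walls round the work are solid. World frame = base frame: x ahead of the robot, y to its left, z up, the work surface at z = 0. Lengths are in m, angles in rad, forces in N, time in s.
With the tool pointing down it reaches from about 0.4 to 0.875 m from the base axis. Payload 6.5 kg.
Tool frame: the origin (TCP) lies at the very end of the fingers, on their centre line; the grasp point (between the pads) lies 19 mm behind it; z points along the fingers, y is the line along which they close (so a half turn about z gives the same grasp; the last joint's range is limited). The gripper opens to 88 mm and grips with 3 to 60 N. Pads are 18 mm wide; open, the fingers measure 123 mm over their backs; the gripper's body (75 mm by 187 mm) begins 45 mm behind the grasp point.
Start: joints at [1.256, 0.536, -0.004, 1.538, 0.003, 1.067, -0.071], TCP at [0.16, -0.63, 0.239] pointing down, gripper open.
Joint ranges: [-2.7, 2.7], [-0.37, 2.16], [-1.27, 1.26], [0.24, 2.4], [-1.31, 4.45], [0.19, 1.91], [-2.76, 2.76]. Speed limits (rad/s): [2.39, 2.39, 3.14, 3.14, 3.14, 3.14, 3.14].

### API

Orientations are given as a rotation vector (axis times angle).
In Python, from plant import sensors, eyes, job_done gives the robot as it stands. The module is installed in compiled form; this text tells all that it offers.
- The arm moves only by the shell command python3 -m crank 'ROWS'. ROWS is JSON, a list that holds one entry, the list of rows, each a list of 5 numbers: the shift along the world's x, y, z in cm, then the turn about the world's z in degrees, then the opening, from -1 (shut) to 1 (fully open). A call has exactly 10 rows; each row is the pose to reach, as a shift and turn from the pose commanded when the call began; what a row does not reach only later rows make up. A row lasts 1/12 s, in which the tool goes at most 41.7 mm and 7.16 degrees, less where a joint would pass 70% of its speed; a pose out of reach is approached as far as the arm can. A call with a gripper value outside its range is refused whole. The fingers move at their own pace and stop on an object; the grip force is fixed at half the most. Time passes only in rows, so rows that repeat a pose let the fingers close, or fill a call up. It gives the time, the measured TCP pose, the force, the opening and the grip force at its end, in the units of the state.
- sensors.state(): the state, without advancing time (a new reading comes with each control period).
- eyes.camera(name): name is "scene" or "top"; returns a dict with "img" (480x640x3 uint8, red, green, blue), "intrinsics" (3x3 intrinsics, pixels), "k1" (the pictures are not rectified: a ray, as slopes to the right and down, at radius r is drawn at 1 + k1 r^2 times it, then the intrinsics apply), "extrinsics" (4x4, takes a point from camera to world coordinates). Camera axes: x right, y down, z forward; pixel columns grow to the right and rows downward; lengths in m; the calibration is good to about 2 mm. A picture is of the moment at which its call begins. There is no depth.
- job_done(): hands the job in; it is judged then, once.
The state is a dict: "clock": time; "qpos": joint angles; "qd": joint speeds; "effort": joint torques, N m; "ee_pos": TCP position; "ee_rot": TCP orientation; "ft_force": force on the tool from outside, world axes, zero at the start; "moment": the same for the moment, N m; "opening": finger opening in m; "finger_force": force on a finger pad.
Only numpy, scipy, OpenCV 4.12 (cv2) and the standard library are available. Lean on these libraries where they do the work, as an engineer would, in place of code of your own. Each camera call takes 0.05 s, during which the arm holds its last target. There are 200 camera calls.

### The job

Put the used copper-coloured coffee capsule away in the recycling caddy without picking it up: with one finger push the caddy's sprung steel flap well open, keep it open, and with the other finger push the capsule off the feed shelf through the open flap so that it drops inside. Then draw the fingers out so that the flap springs fully shut, and leave the mug, the teaspoon and the jam jar where they are.

Things in the scene. Friction and masses are not known exactly. Their poses are not given: they have to be found in the camera images.
- capsule: used coffee capsule, copper-coloured, loose, 10 to 20 g: round flange 37 mm across, 2 mm thick; above it a cone from 30 mm to 24 mm across, domed top at height 28 mm. Stands on its flange on the caddy's feed shelf, centre 30 to 48 mm in front of the sill. Origin: centre of its underside. (Older capsules of other colours behind the caddy's clear front pane are fixed.)
- caddy: cream plastic caddy, fixed on the worktop, 200 mm long (x -96 to 104), 124 wide (y), 146 high. Origin on its underside; x points from the feed shelf to flap and back, the way the capsule is pushed; z up. Flat shelf x -96 to -20 mm, top z 85 mm, 3.5 mm lip in front, side walls 9 mm high, 116 mm apart inside. Hood, 145 mm high, from x 76 mm back. Hollow below, inner floor z 6 mm.
- sill (a point): middle of the sill: the rear edge of the feed shelf, at shelf height, where the mouth begins and the capsule drops off; 20 mm in front of the caddy's origin, 85 mm above its underside. Axes as the caddy's.
- flap (a joint): steel flap with dark ribbed pad, 113 x 112 x 3 mm, hinged along its upper far edge, 100 mm behind and 54 mm above the sill. 0 = shut, sloping 28 degrees up from sill to hinge; grows (rad) as it is pushed inward and down, stop at 1.0. A spring shuts it: 1 N at its edge starts it, 8 N at 40 mm from the hinge gives 0.65. A tip 15 mm above the shelf opens it 0.2 at 60 mm, 0.65 at 85 mm past the sill.
- flap_edge (a point): middle of the flap's lower (free) edge; touches the sill when the flap is shut, moves with the flap
- mug: white mug with dark dots, 82 mm across, 91 mm high, standing on the worktop to the right of the caddy; bystander. Origin: centre of its underside
- teaspoon: steel teaspoon, 134 mm long, lying on the worktop; bystander. Origin: centre of its underside
- jam: jam jar with dark lid, 65 mm across, 115 mm high; bystander. Origin: centre of its underside
Not all that is in view belongs to the job. Leave any black look-alike of the capsule alone.

How it is judged:
On the way, in this order (a step that is already met when the one before it is completed fails the run):
1. the flap is pushed open (at least 0.2 rad) while the capsule still stands on the shelf, its centre at least 10 mm short of the sill (value of joint flap above 0.2 rad and x of capsule in the frame of sill below -0.01 m and z of capsule in the frame of sill above -0.008 m), for 0.1 s.
2. the capsule has dropped inside below the sill while the flap is still held open (value of joint flap above 0.2 rad and z of capsule in the frame of sill below -0.025 m and x of capsule in the frame of sill above -0.075 m), for 0.05 s.
At the end, for the whole second after the job is handed in: The capsule lies at rest inside the caddy (its origin at least 30 mm below the sill and within the walls) and the flap is shut (under 0.04 rad) (z of capsule in the frame of sill below -0.03 m and x of capsule in the frame of sill between -0.075 and 0.115 m and y of capsule in the frame of sill between -0.06 and 0.06 m and linear speed of capsule below 0.03 m/s and value of joint flap below 0.04 rad); the robot touches nothing.
It fails at once if the capsule is lifted (its underside more than 15 mm above the feed shelf) (z of capsule in the frame of sill above 0.015 m).
It fails at once if the capsule is shoved through the flap that nobody holds open (its centre reaches the sill, at shelf height, with the flap open less than 0.2 rad) (x of capsule in the frame of sill above -0.004 m and z of capsule in the frame of sill above -0.012 m and value of joint flap below 0.2 rad).
It fails at once if the mug is moved more than 15 mm (distance of mug from where it was at the start of the episode above 0.015 m).
It fails at once if the teaspoon is moved more than 15 mm (distance of teaspoon from where it was at the start of the episode above 0.015 m).
It fails at once if the jam jar is moved more than 15 mm (distance of jam from where it was at the start of the episode above 0.015 m).
It also fails if it takes over 38 s, if anything falls off the work surface, if the arm or the gripper's body presses on something with over 40 N, if the wrist force passes 120 N, or if a joint passes its speed limit or range.

## Working session

There is one attempt and no reset: what is moved stays moved. The work goes in short steps, Python scripts to look and compute and a shell command to move; the robot and the scene stay as the last step left them, time stands still between calls to the robot, and variables do not carry over. Pictures are saved under pics/ and viewed, at most 10 in all, crops included, and the job is handed in when it is done.

```bash
mkdir -p pics; cat > h.py <<'E'
import numpy as np, cv2
from plant import sensors, eyes
def snap(n,f):
    c=eyes.camera(n); cv2.imwrite(f,c['img'][:,:,::-1]); np.savez(f'{n}.npz',K=c['intrinsics'],k1=c['k1'],E=c['extrinsics']); return c
def cal(n):
    d=np.load(f'{n}.npz'); return d['K'],float(d['k1']),d['E']
def ray(n,u,v):
    K,k1,E=cal(n); p=cv2.undistortPoints(np.array([[[u,v]]],float),K,np.array([k1,0,0,0.]))[0,0]
    return E[:3,3],E[:3,:3]@np.array([p[0],p[1],1])
def atz(n,u,v,z):
    o,d=ray(n,u,v); return o+d*(z-o[2])/d[2]
def proj(n,P):
    K,k1,E=cal(n); P=np.atleast_2d(P); c=(P-E[:3,3])@E[:3,:3]
    return cv2.projectPoints(c,np.zeros(3),np.zeros(3),K,np.array([k1,0,0,0.]))[0][:,0]
E
python3 - <<'E'
from h import *
snap('scene','pics/s0.png');snap('top','pics/t0.png')
for n in('scene','top'): print(cal(n))
s=sensors.state(); print(s['ee_pos'],s['ee_rot'],s['opening'],s['clock'])
E
```

```text
(array([[442.88818629,   0.        , 312.45090617],
       [  0.        , 442.88818629, 241.92457417],
       [  0.        ,   0.        ,   1.        ]]), -0.024456935454781288, array([[-0.86454365, -0.23879824,  0.44219869,  0.14885373],
       [-0.50185286,  0.36363918, -0.78479949,  0.77427326],
       [ 0.02660797, -0.9004121 , -0.43422353,  0.53935107],
       [ 0.        ,  0.        ,  0.        ,  1.        ]]))
(array([[537.33505466,   0.        , 323.26318851],
       [  0.        , 537.33505466, 234.88861873],
       [  0.        ,   0.        ,   1.        ]]), -0.05033607653284585, array([[ 0.02289878, -0.98437029,  0.17461608,  0.41013607],
       [-0.99957576, -0.0193987 ,  0.02172512, -0.02953023],
       [-0.01799824, -0.17503948, -0.98439689,  1.0831513 ],
       [ 0.        ,  0.        ,  0.        ,  1.        ]]))
[ 0.15993031 -0.62946175  0.23793863] [-3.11580356e+00 -3.89763961e-01  4.42337306e-04] 0.08815610249423578 0.1
```

View pics/s0.png

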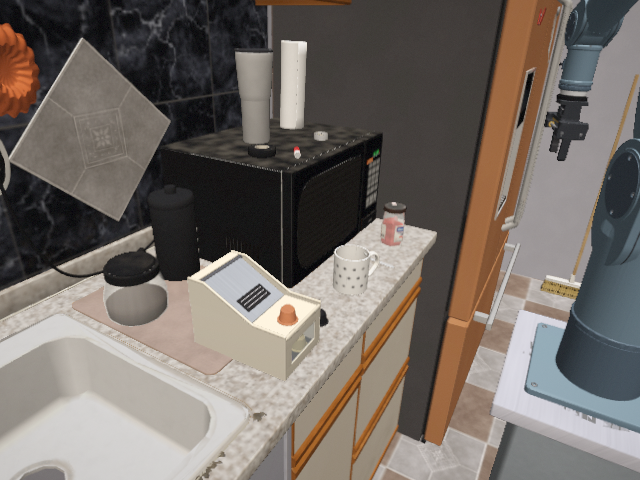

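View pics/t0.png

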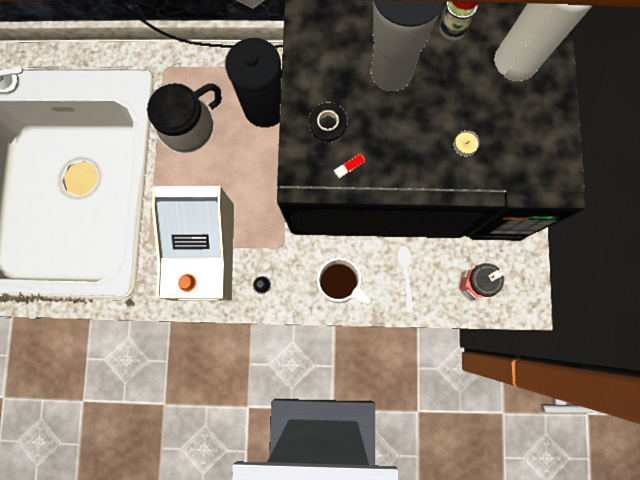

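The scene shows the caddy near (255,310) with the capsule at (287,315). The top view shows the caddy at about (190,245) with the capsule at (187,283), and the black look-alike, mug and spoon to its right. I'll enlarge both.

```bash
python3 - <<'E'
import cv2,numpy as np
a=cv2.resize(cv2.imread('pics/t0.png')[180:305,145:240],None,fx=4.6,fy=4.6,interpolation=cv2.INTER_CUBIC)
b=cv2.resize(cv2.imread('pics/s0.png')[245:380,185:330],None,fx=4,fy=4,interpolation=cv2.INTER_CUBIC)
cv2.imwrite('pics/tc.png',a);cv2.imwrite('pics/sc.png',b);print(a.shape,b.shape)
E
```

```text
(575, 437, 3) (540, 580, 3)
```

View pics/tc.png

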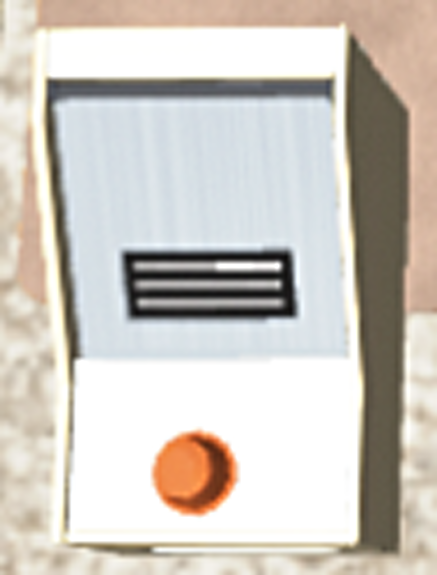

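View pics/sc.png

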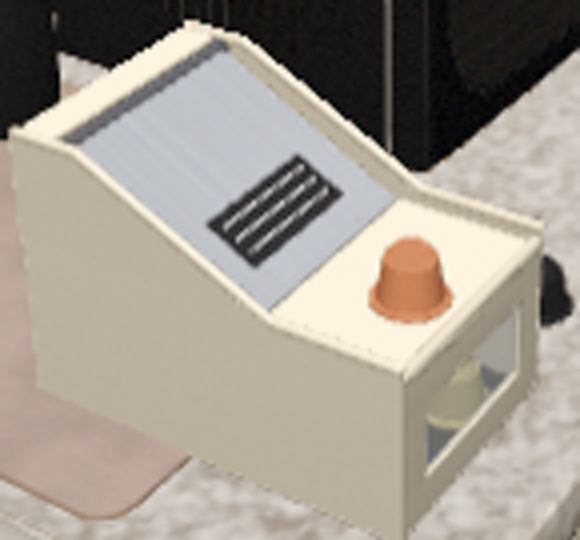

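```bash
python3 - <<'E'
from h import *
from scipy.optimize import least_squares
T=lambda p:(145+p[0]/4.6-.4,180+p[1]/4.6-.4); S=lambda p:(185+p[0]/4-.4,245+p[1]/4-.4)
obs=[('top',T((75,358)),(-20,57,85)),('top',T((350,358)),(-20,-57,85)),('top',T((67,543)),(-96,62,90)),('top',T((358,543)),(-96,-62,90)),
('top',T((38,28)),(104,62,145)),('top',T((348,28)),(104,-62,145)),('scene',S((270,308)),(-20,57,85)),('scene',S((393,203)),(-20,-57,85)),('scene',S((405,540)),(-96,62,0))]
def R(a): c,s=np.cos(a),np.sin(a); return np.array([[c,-s,0],[s,c,0],[0,0,1]])
def f(p):
    return np.concatenate([proj(n,R(p[2])@np.array(X)/1000+[p[0],p[1],0])[0]-uv for n,uv,X in obs])
r=least_squares(f,[.5,.2,0]); p=r.x; print(p,r.fun.round(1))
for n,uv in(('top',T((195,473))),('scene',S((411,292)))):
    # flange outline centre ~ z=86mm (top), scene ellipse flange centre
    w=atz(n,*uv,0.086); print(n,w,(R(p[2]).T@(w-[p[0],p[1],0])+[.02,0,-.085])*1000)
sill=R(p[2])@[-.02,0,.085]+[p[0],p[1],0]; print('sill',sill)
for nm,uv,z in(('black',(261,284),.02),('mug',(340,281),.09),('jam',(487,278),.115)): print(nm,atz('top',*uv,z))
E
```

```text
[0.55920657 0.2382031  0.03499256] [ 2.2  0.4  2.2 -0.4 -1.1  0.4  1.8 -0.3  0.1  0.3  0.2 -1.  -3.2  4.5
  1.4 -0.8  0.2  2.7]
top [0.49166421 0.24539688 0.086     ] [-47.24933594   9.55237071   1.        ]
scene [0.49511002 0.24062847 0.086     ] [-43.97245973   4.66632265   1.        ]
sill [0.53921881 0.2375034  0.085     ]
black [0.49734498 0.11519707 0.02      ]
mug [ 0.50033587 -0.04054241  0.09      ]
jam [ 0.50873335 -0.30528824  0.115     ]
```

```bash
python3 - <<'E'
from h import *
for nm,uv,z in(('door',(462,360),-.8),('door2',(462,360),0),('doorR',(620,410),0.3),('mwfront bottom',(300,236),0),('mwtop',(285,190),.25),('potlid',(175,110),.14),('thermoslid',(250,60),.22)): print(nm,atz('top',*uv,z).round(3))
for P in([.16,-.63,.24],): print(proj('scene',P))
E
python3 -m crank '[[[0,4,2,0,1],[1,8,2,0,1],[2,12,2,0,1],[3,16,2,0,1],[4.5,19.5,2,0,1],[6.5,23,2,0,1],[9,26,2,5,1],[11.5,29,2,10,1],[14,32,2,15,1],[16,35,2,20,1]]]'
```

```text
door [ 0.319 -0.473 -0.8  ]
door2 [ 0.358 -0.285  0.   ]
doorR [ 0.306 -0.438  0.3  ]
mwfront bottom [0.599 0.042 0.   ]
mwtop [0.63  0.052 0.25 ]
potlid [0.811 0.276 0.14 ]
thermoslid [0.871 0.125 0.22 ]
[[556.38162663 155.38684488]]
clock: 0.93
ee_pos: [0.3213, -0.2781, 0.2588]
ee_rot: [3.0, 0.933, 0.001]
ft_force: [1.1, 0.2, 0.1]
opening: 0.0883
finger_force: 0.0
```

```bash
python3 -m crank '[[[2,3.5,0,6,1],[4,7,0,12,1],[6,10.5,0,18,1],[8,14,0,24,1],[9.5,17.5,0,30,1],[11,21,0,36,1],[12,25,0,42,1],[13,29,0,48,1],[13,33,0,54,1],[13,37,0,57,1]]]' && python3 -m crank '[[[1,4,0,0,1],[2,8,0,0,1],[3,12,0,0,1],[3.5,14.5,0,0,1],[3.5,14.8,0,0,1],[3.5,14.8,0,0,1],[3.5,14.8,0,0,1],[3.5,14.8,0,0,1],[3.5,14.8,0,0,1],[3.5,14.8,0,0,1]]]'
python3 - <<'E'
from h import *
from scipy.spatial.transform import Rotation as R
s=sensors.state();print(s['ee_pos'],R.from_rotvec(s['ee_rot']).as_matrix().round(4),s['qpos'],s['ft_force'])
a=snap('top','pics/t1.png')['img'];b=snap('scene','pics/s1.png')['img']
print(proj('top',s['ee_pos']),proj('scene',s['ee_pos']))
o=np.hstack([cv2.resize(a[170:310,130:250],None,fx=3.3,fy=3.3),cv2.resize(b[200:374,205:325],None,fx=2.655,fy=2.655)[:462]])
cv2.imwrite('pics/c1.png',o[:,:,::-1]);print(o.shape)
E
```

```text
clock: 1.77
ee_pos: [0.4499, 0.0919, 0.2586]
ee_rot: [-2.191, -2.251, -0.0]
ft_force: [-0.1, 0.0, 0.1]
opening: 0.0879
finger_force: 0.0
clock: 2.6
ee_pos: [0.4853, 0.2365, 0.2588]
ee_rot: [2.199, 2.243, -0.001]
ft_force: [-0.4, 0.2, -1.2]
opening: 0.0878
finger_force: 0.0
[0.48530802 0.23651071 0.25877845] [[-1.990e-02  9.998e-01  3.000e-04]
 [ 9.998e-01  1.990e-02 -9.000e-04]
 [-9.000e-04  3.000e-04 -1.000e+00]] [ 0.00764031  0.41214834 -0.69841604  1.77962656  0.30089033  1.05902506
 -0.77907982] [-0.40039773  0.24239197 -1.17734098]
[[162.68677624 276.83414569]] [[294.24981996 227.04947184]]
(462, 715, 3)
```

View pics/c1.png

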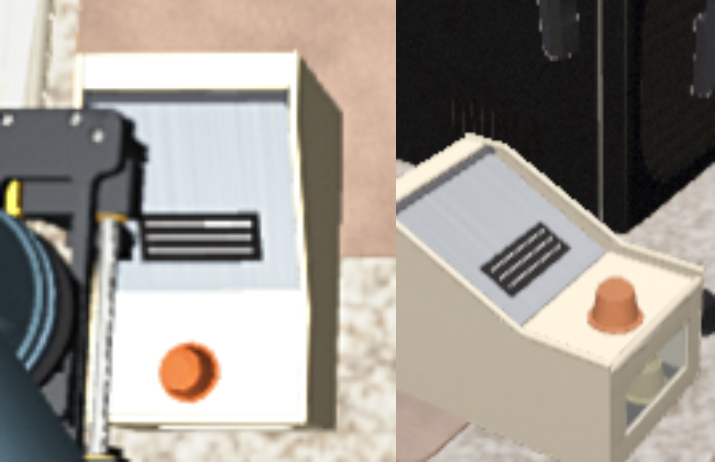

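The crop shows the capsule at (190,372) in the top half and (614,315) in the scene half. Both fingers hang above it, clear. I'll refit the pose without the occluded sill corner.

```bash
python3 - <<'E'
from h import *
from scipy.optimize import least_squares
T=lambda p:(145+p[0]/4.6-.4,180+p[1]/4.6-.4); S=lambda p:(185+p[0]/4-.4,245+p[1]/4-.4)
# right sill end: hidden by right wall top -> use wall top z=94 ; hood corners, lip corners
obs=[('top',T((75,358)),(-20,58,85)),('top',T((350,358)),(-20,-58,94)),('top',T((67,543)),(-96,62,94)),('top',T((358,543)),(-96,-62,94)),
('top',T((38,28)),(104,62,145)),('top',T((348,28)),(104,-62,145)),('scene',S((393,203)),(-20,-58,85)),('scene',S((405,540)),(-96,62,0)),('scene',S((543,230)),(-96,-60,94)),('scene',S((405,375)),(-96,62,94)),('scene',S((15,132)),(76,62,145))]
def R(a): c,s=np.cos(a),np.sin(a); return np.array([[c,-s,0],[s,c,0],[0,0,1]])
def f(p): return np.concatenate([proj(n,R(p[2])@np.array(X)/1000+[p[0],p[1],0])[0]-uv for n,uv,X in obs])
r=least_squares(f,[.5,.2,0],loss='soft_l1'); p=r.x; print(p,f(p).round(1))
sill=R(p[2])@[-.02,0,.085]+[p[0],p[1],0]; print('sill',sill)
# capsule: fit x,y to flange centre (top), dome-top centre
th=np.linspace(0,6.28,40)
cap=[('top',T((196,473))),('scene',S((411,299)))]
g=lambda q:np.concatenate([proj(n,[q[0],q[1],.086])[0]-uv for n,uv in cap])
q=least_squares(g,[.49,.24]).x; print('cap',q,g(q).round(1),R(p[2]).T@(np.r_[q,.085]-sill))
E
```

```text
[0.55910003 0.23965316 0.02812319] [ 0.9  0.2  0.9 -0.8 -2.9  0.   0.2 -0.2 -0.3  0.1 -0.2 -0.7  1.4 -0.6
 -0.7  3.4  0.2 -0.4 -0.7 -0.1 10.9  4.3]
sill [0.53910794 0.23909078 0.085     ]
cap [0.4919626  0.24504862] [-0.  -0.2  0.1  0.1] [-0.04695917  0.00728119  0.        ]
```

```bash
python3 -m crank '[[[0,0.95,-2,0.5,1],[0,0.95,-5,0.5,1],[0,0.95,-8,0.5,1],[0,0.95,-11,0.5,1],[0,0.95,-13,0.5,1],[0,0.95,-14.5,0.5,1],[0,0.95,-15.5,0.5,1],[0,0.95,-16.3,0.5,1],[0,0.95,-16.3,0.5,1],[0,0.95,-16.3,0.5,1]]]'
python3 - <<'E'
from h import *
a=snap('top','pics/t2.png')['img'];b=snap('scene','pics/s2.png')['img']
o=np.hstack([cv2.resize(a[180:305,140:245],None,fx=3.6,fy=3.6),cv2.resize(b[255:380,205:325],None,fx=3.6,fy=3.6)])
cv2.imwrite('pics/c2.png',o[:,:,::-1])
E
```

```text
clock: 3.53
ee_pos: [0.4853, 0.2476, 0.0961]
ee_rot: [2.187, 2.255, 0.001]
ft_force: [0.1, 0.8, -0.4]
opening: 0.0883
finger_force: 0.0
```

View pics/c2.png

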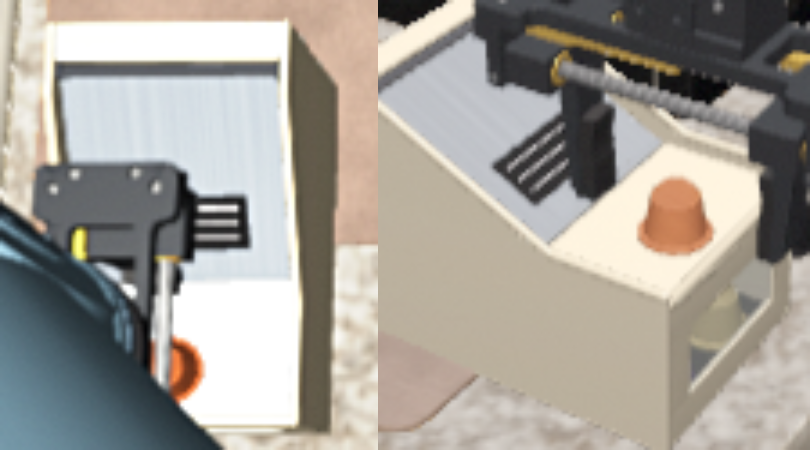

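The fingers straddle the capsule: one just above the sill, the other in front of the lip. Next I push slowly.

```bash
python3 -m crank '[[[0.9,0.02,0,0,1],[1.8,0.04,0,0,1],[2.6,0.06,0,0,1],[3.2,0.08,0,0,1],[3.7,0.1,0,0,1],[4.2,0.11,0,0,1],[4.7,0.12,0,0,1],[5.2,0.14,0,0,1],[5.7,0.15,0,0,1],[6.1,0.16,0,0,1]]]'
python3 - <<'E'
from h import *
a=snap('top','pics/t3.png')['img'];b=snap('scene','pics/s3.png')['img']
o=np.hstack([cv2.resize(a[180:305,140:245],None,fx=3.6,fy=3.6),cv2.resize(b[255:380,205:325],None,fx=3.6,fy=3.6)])
cv2.imwrite('pics/c3.png',o[:,:,::-1])
E
```

```text
clock: 4.47
ee_pos: [0.546, 0.2491, 0.0955]
ee_rot: [-2.187, -2.255, 0.001]
ft_force: [-4.4, -0.8, -0.4]
opening: 0.0879
finger_force: 1.7
```

View pics/c3.png

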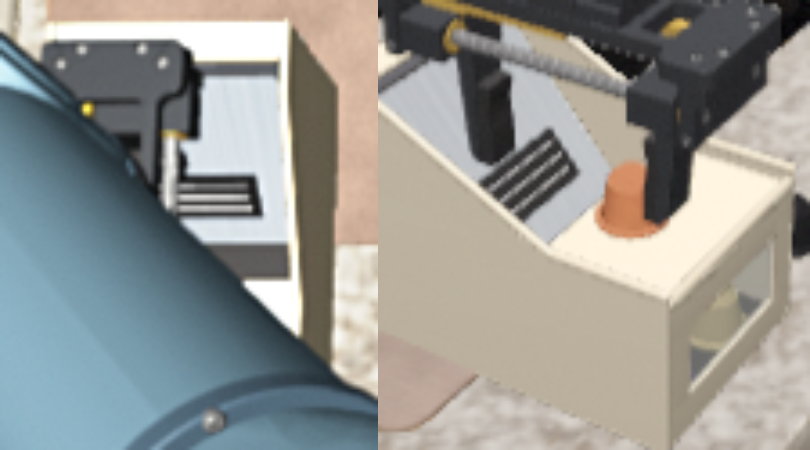

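The flap is open with the capsule still upright at about (628,200), short of the sill, and the finger is right behind it. I'll continue, narrowing the opening while the front finger holds the flap.

```bash
python3 -m crank '[[[0.4,0.01,0,0,1],[0.8,0.02,0,0,1],[1.2,0.03,0,0,1],[1.5,0.04,0,0,0.95],[1.8,0.05,0,0,0.85],[2.1,0.06,0,0,0.75],[2.4,0.06,0,0,0.65],[2.6,0.07,0,0,0.55],[2.7,0.07,0,0,0.5],[2.7,0.07,0,0,0.5]]]'
python3 - <<'E'
from h import *
b=snap('scene','pics/s4.png')['img']
cv2.imwrite('pics/c4.png',cv2.resize(b[245:380,185:330],None,fx=4,fy=4)[:,:,::-1])
E
```

```text
clock: 5.4
ee_pos: [0.5727, 0.2497, 0.0954]
ee_rot: [-2.187, -2.255, 0.002]
ft_force: [-5.6, -0.5, -0.9]
opening: 0.0662
finger_force: 2.2
```

View pics/c4.png

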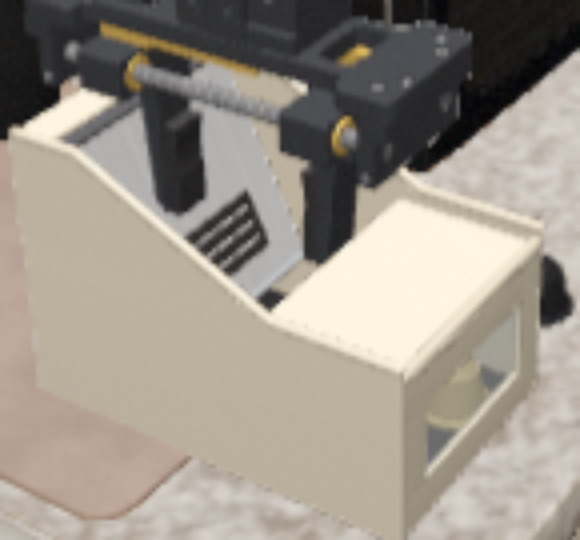

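The capsule has dropped off the shelf, and none of it shows at the sill. Next, draw back, then up.

```bash
python3 -m crank '[[[0,0,0,0,0.5],[-1,-0.03,0,0,0.5],[-2,-0.05,0,0,0.5],[-3,-0.08,0,0,0.5],[-4,-0.1,0,0,0.5],[-5,-0.13,0,0,0.5],[-6,-0.15,0,0,0.5],[-7,-0.2,0,0,0.5],[-8,-0.2,0.5,0,0.5],[-9,-0.2,1.5,0,0.5]]]' && python3 -m crank '[[[0,0,2,0,0.5],[0,0,5,0,0.5],[0,0,8,0,0.5],[0,0,11,0,0.5],[-1,-3,14,0,0.5],[-2,-6,16,0,0.5],[-3,-9,16,0,0.5],[-3,-12,16,0,0.5],[-3,-14,16,0,0.5],[-3,-14,16,0,0.5]]]'
python3 - <<'E'
from h import *
a=snap('top','pics/t5.png')['img'];b=snap('scene','pics/s5.png')['img']
o=np.hstack([cv2.resize(a[180:305,140:245],None,fx=3.6,fy=3.6),cv2.resize(b[255:380,205:325],None,fx=3.6,fy=3.6)])
cv2.imwrite('pics/c5.png',o[:,:,::-1])
E
```

```text
clock: 6.28
ee_pos: [0.4814, 0.2472, 0.1101]
ee_rot: [-2.187, -2.255, 0.003]
ft_force: [0.2, 0.6, -0.5]
opening: 0.066
finger_force: 0.0
clock: 7.12
ee_pos: [0.4526, 0.1029, 0.2706]
ee_rot: [2.192, 2.247, -0.004]
ft_force: [-0.3, -0.5, -0.1]
opening: 0.0662
finger_force: 0.0
```

View pics/c5.png

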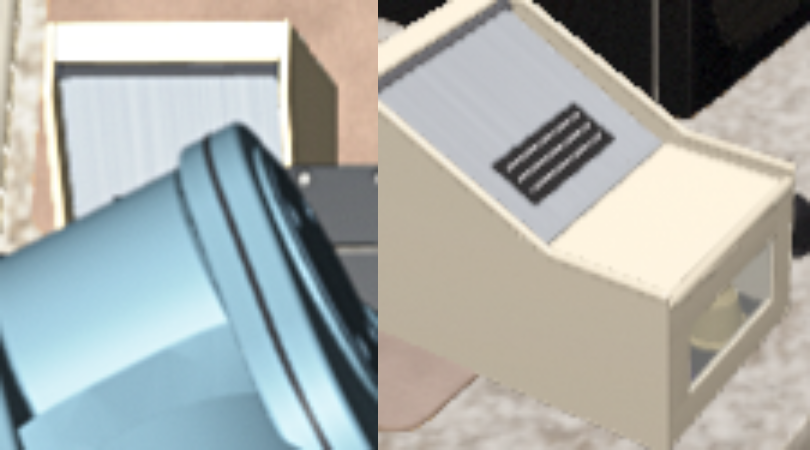

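The flap is shut, the shelf is empty and the arm is clear, so I'm handing in.

```bash
python3 -c "
from plant import job_done; print(job_done())"
```

```text
the job is handed in; nothing more can be done
None
```

I pushed the copper capsule off the shelf through the held-open flap; the last pictures show the shelf empty and the flap shut, the arm kept clear of the mug, spoon and jar, and I handed the job in at about 7 s, with no verdict returned.

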